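# Find the high spot of a bent rim under a plunger indicator

### The job

The brass rim under the hand-turned rotor has been knocked out of true. Slide the dial indicator in by its red post until its sprung plunger presses gently on the rim, without ever driving the plunger to the end of its travel, then crank the rotor right round once under it to find its highest spot. Leave that highest spot under the plunger with the indicator still pressing on it, let go, and leave the things around the stand where they are.

Things in the scene. Friction and masses are not known exactly. Their poses are not given: they have to be found in the camera images.
- stand: Grey bench plate, 120 mm wide, 285 long, 12 thick, fixed to the bench. Origin on the bench surface on the rotor's upright axis; its own -y axis points from there along the rail to the indicator. The plate reaches 65 mm to its +y and 220 mm to its -y. Beware the black computer tower, 0.36 m tall, on the bench to the robot's right (x from 0.48 m, y from -0.26 to -0.45 m): swing in round its front.
- axis (a point): Point on the rotor's axis at plunger height (33 mm up). The aluminium flange has radius 70 mm, top 46 mm up (hub 51). The brass rim is hidden under it, clamped at an unknown angle to the flange: radius 58 mm where true, 64 at the one highest spot, 61 at a lesser one about 2.5 rad from it; each a smooth hump about 0.5 rad to either side.
- crank_knob (a point): Middle (73 mm above the bench) of the black upright crank knob, 16 mm in diameter, from 49 to 92 mm up, on the flange 46 mm from the axis. It spins freely on its pin, so it can be held and carried round the axis without turning the hand. Turning takes about 2 to 4 N at the knob (hold it firmly, and go smoothly); the rotor has no stops and stays where it is left.
- rotor (a joint): Angle of the rotor about its axis in rad, growing counter-clockwise seen from above, counting on past full turns. It starts within 0.4 rad of 0; a full turn either way serves.
- carriage_post (a point): Middle (72 mm above the bench) of the upright red post, 16 mm in diameter, top at 94 mm, by which the indicator's carriage is pushed along its rail. The black dial (60 mm across, top 49 mm up) lies between post and rotor, its centre 44 mm from the post. The carriage drags with some 11 N and stays where it is left.
- carriage (a joint): How far the indicator's carriage has been slid in towards the axis, in m, 0 to 0.042. The free plunger tip lies 84 mm less this value from the axis, so sliding it fully in drives the plunger to the end of its travel.
- plunger (a joint): How far the plunger is pressed in, m: 0 free, end of travel 0.014; must never pass 0.013. Spring: 2 N at first, 0.5 N more per mm; never ram it (12 N or more). The dial's red pointer shows it: at 0 it points to the rotor, then turns clockwise (from above) 0.39 rad per mm. Turning the rim makes it rise and fall by up to 6 mm: leave room for the high spot when setting it.
- plunger_tip (a point): Foremost point of the plunger's red ball tip, 33 mm above the bench; while pressed it lies on the rim.
- filter_tin: Round tin with a green lid, 58 mm across and 24 mm high, a bystander; origin under its centre.
- screwdriver: Yellow screwdriver 166 mm long, 24 mm thick, a bystander lying on the bench; origin under its centre.
- septa_pot: White pot with an orange lid, 40 mm across and 42 mm high, a bystander; origin under its centre.

How it is judged:
By the outcome, as a careful person would: the job done as asked, in the order asked, and still so for the second after the job is handed in, with the robot touching nothing.
It also fails if it takes over 72 s, if anything falls off the work surface, if the arm or the gripper's body presses on something with over 40 N, if the wrist force passes 120 N, or if a joint passes its speed limit or range.

### The arm

A 6-joint arm with a two-finger parallel gripper is mounted at the origin on a cart in front of the work surface, level with it; the furniture and walls round the work are solid. World frame = base frame: x ahead of the robot, y to its left, z up, the work surface at z = 0. Lengths are in m, angles in degrees, forces in N, time in s.
With the tool pointing down it reaches from about 0.4 to 0.825 m from the base axis. Payload 7 kg.
Tool frame: the origin (TCP) lies on the centre line of the jaws, within the pads' length; the fingertips stand 22 mm ahead of it and the grasp point (between the pads) lies 3 mm ahead of it; z points along the fingers, y is the line along which they close (so a half turn about z gives the same grasp; the last joint's range is limited). The gripper opens to 88 mm and grips with 3 to 60 N. Pads are 19 mm wide; open, the fingers measure 130 mm over their backs; the gripper's body (78 mm by 193 mm) begins 47 mm behind the grasp point.
Start: joints at [-46.633, 20.546, 0.682, 0, -70.136, -16.507], TCP at [0.305, -0.602, 0.249] pointing down, gripper open.
Joint ranges: [-176.03, 176.03], [-82.01, 121.73], [-58.28, 71.71], [-173.87, 95.51], [-174.79, -0.11], [-173.66, 173.66]. Speed limits (degrees/s): [136.94, 136.94, 172.46, 180, 180, 180].

### API

Orientations are given as [roll, pitch, yaw] about the fixed x, y, z axes, in that order (R = Rz(yaw) Ry(pitch) Rx(roll)).
In Python, from plant import get_state, cams, r gives the robot as it stands.
- The arm moves only by the tool apply_moves, never from a script. Its argument "targets" is a list of rows, each an object with "dp": the shift along the world's x, y, z in m, a list of three; "yaw": the turn about the world's z in degrees. In form: [{"dp": [x, y, z], "yaw": yaw}, ...]. A call has 1 to 20 rows; each row is the pose to reach, as a shift and turn from the pose commanded when the call began; what a row does not reach only later rows make up. A row lasts 1/12 s, in which the tool goes at most 41.7 mm and 7.16 degrees, less where a joint would pass 70% of its speed; a pose out of reach is approached as far as the arm can. A call with a gripper value outside its range is refused whole. "grip" is the gripper command: -1 is fully open, 1 is shut, values between are in proportion, set as the call begins (left out, the last holds). The fingers move at their own pace and stop on an object; "squeeze" is the grip in N (left out, the last holds). Time passes only in rows, so rows that repeat a pose let the fingers close. It gives the time, the measured TCP pose, the force, the opening and the grip force at its end, in the units of the state.
- get_state(): the state, without advancing time (a new reading comes with each control period).
- cams.capture(name): name is "side" or "top" or "wrist"; returns a dict with "image" (420x560x3 uint8, red, green, blue), "range_z" (420x560 float32, m along the optical axis (not along the pixel's ray), 0 where there is no reading), "fx", "fy", "cx", "cy" (pixels), "k1" (the pictures are not rectified: a ray, as slopes to the right and down, at radius r is drawn at 1 + k1 r^2 times it, then the intrinsics apply), "R" (3x3) and "t" (3): a world point X has camera coordinates R X + t; the wrist camera has in their place "T_tool_cam" (4x4, takes a point from camera to tool coordinates, whose origin is the TCP and whose axes are the flange's). Camera axes: x right, y down, z forward; pixel columns grow to the right and rows downward; lengths in m; the calibration is good to about 2 mm. A picture is of the moment at which its call begins: read the wrist's pose just before it.
- r.close_job(): hands the job in; it is judged then, once.
The state is a dict: "time_s": time; "joints": joint angles; "qd": joint speeds; "joint_torque": joint torques, N m; "tcp_pos": TCP position; "eef_rot": TCP orientation; "contact_force": force on the tool from outside, world axes, zero at the start; "moment": the same for the moment, N m; "gripper_width": finger opening in m; "gripper_force": force on a finger pad.
Only numpy, scipy, OpenCV 4.12 (cv2) and the standard library are available. Lean on these libraries where they do the work, as an engineer would, in place of code of your own. Each camera call takes 0.05 s, during which the arm holds its last target. There are 200 camera calls.

## Working session

There is one attempt and no reset: what is moved stays moved. The work goes in short steps, Python scripts to look and compute and a tool call to move; the robot and the scene stay as the last step left them, time stands still between calls to the robot, and variables do not carry over. Pictures are saved under pics/ and viewed, at most 10 in all, crops included, and the job is handed in when it is done.

Besides the shell and the picture viewer there is one more tool, called by a JSON object that holds its "method" and its "body". apply_moves: Moves the arm, as the interface text tells. Its arguments: {"type":"object","properties":{"targets":{"type":"array","items":{"type":"object","properties":{"dp":{"type":"array","items":{"type":"number"}},"yaw":{"type":"number"}}}},"grip":{"type":"number"},"squeeze":{"type":"number"}},"required":["targets"]}

```bash
mkdir -p pics; ls
cat > h.py <<'E'
import numpy as np,cv2
from plant import get_state,cams,r
def cap(n):
    s=get_state(); c=cams.capture(n)
    if 'T_tool_cam' in c:
        from scipy.spatial.transform import Rotation as Ro
        T=np.eye(4);T[:3,:3]=Ro.from_euler('xyz',s['eef_rot'],degrees=True).as_matrix();T[:3,3]=s['tcp_pos']
        W=T@np.array(c['T_tool_cam']);c['Rwc']=W[:3,:3];c['o']=W[:3,3]
    else:
        c['Rwc']=np.array(c['R']).T;c['o']=-c['Rwc']@np.array(c['t'])
    return c
def ray(c,u,v):
    K=np.array([[c['fx'],0,c['cx']],[0,c['fy'],c['cy']],[0,0,1.]])
    p=cv2.undistortPoints(np.array([[[u,v]]],float),K,np.array([c['k1'],0,0,0.]))[0,0]
    return c['Rwc']@np.array([p[0],p[1],1.])
def onz(c,u,v,z):
    d=ray(c,u,v);return c['o']+d*(z-c['o'][2])/d[2]
def save(c,n): cv2.imwrite('pics/'+n+'.png',c['image'][:,:,::-1])
E
python3 - <<'E'
from h import *
s=get_state();print(s)
t=cap('top');d=cap('side');save(t,'t0');save(d,'s0')
print(t['o'],d['o'],t['fx'])
cv2.imwrite('pics/ts.png',np.vstack([cv2.resize(x['image'],(400,300)) for x in(t,d)])[:,:,::-1])
E
```

```text
pics
{'time_s': 0.0, 'joints': array([-4.66353886e+01,  2.05914269e+01,  6.33912495e-01, -2.16109921e-02,
       -7.01354971e+01, -1.65071106e+01]), 'qd': array([-0.08602736, -0.07168634, -0.0537137 ,  0.03784819,  0.00669592,
       -0.00437164]), 'joint_torque': array([-2.31527352e-03, -5.82722068e+01,  2.93053865e+01,  6.99752927e+00,
        6.80784593e-03, -1.58754528e-04]), 'tcp_pos': array([ 0.30473007, -0.6017898 ,  0.24761911]), 'eef_rot': array([ 1.79905049e+02, -6.95217412e-03, -1.53149853e+02]), 'contact_force': array([0.26894532, 0.08245785, 0.88989101]), 'moment': array([ 0.02934253,  0.01904877, -0.02996884]), 'gripper_force': 0.0, 'gripper_width': 0.0876948942772028}
[0.39596314 0.09740742 1.03662858] [ 0.47367116 -0.30194622  0.82497872] 538.4019212912766
```

View pics/t0.png

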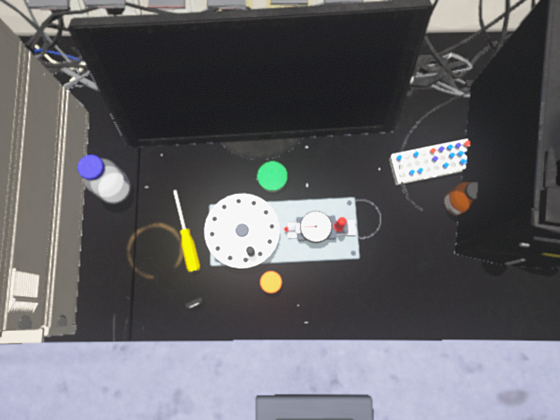

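View pics/s0.png

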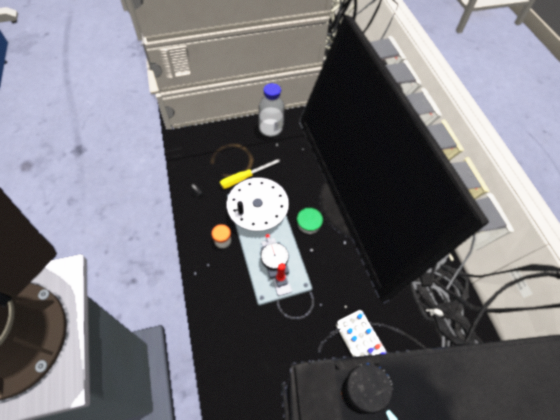

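Top view: rotor hub (242,230), knob (251,252), dial (316,226), red post (341,223), tin (272,176), pot (271,282), screwdriver (188,240). The side view agrees, and the monitor stands behind.

Run:
```python
from h import *
t=cap('top');d=cap('side')
hub=onz(t,242,230,.051);print('hub',hub,'side',onz(d,258,203,.051))
def red(c):
    h=cv2.cvtColor(c['image'],cv2.COLOR_RGB2HSV);m=(((h[...,0]<6)|(h[...,0]>174))&(h[...,1]>170)&(h[...,2]>80)).astype(np.uint8)
    n,l,s,ce=cv2.connectedComponentsWithStats(m)
    return [(s[i].tolist(),ce[i].round(1).tolist()) for i in range(1,n) if s[i][4]>5]
print(red(t),red(d))
# flange circle
im=t['image'];m=(im.min(2)>200).astype(np.uint8);n,l,s,ce=cv2.connectedComponentsWithStats(m[180:280,195:290])
for i in range(1,n):
    if s[i][4]>300:print(s[i],ce[i]+[195,180],onz(t,*(ce[i]+[195,180]),.046))
print('post',onz(t,341,221,.094),'dial',onz(t,316,226,.049),'knobtop',onz(t,251,249,.092))
for n,p,z in(('tin',(272,176),.024),('pot',(271,282),.042),('monitor bot',(150,143),0.),('mon',(395,130),0)):print(n,onz(t,*p,z))
def pt(c,u,v):
    z=c['range_z'][v,u];dd=ray(c,u,v);return c['o']+dd*z
for p in((140,140),(395,130),(270,136),(270,70),(80,20),(425,10),(520,160),(490,200),(470,230)):print(p,pt(t,*p).round(3))
```

```text
hub [0.56023291 0.16733049 0.051     ] side [0.56301205 0.16472501 0.051     ]
[([338, 219, 8, 7, 24], [341.4, 222.0])] [([277, 264, 8, 17, 98], [280.6, 272.2])]
[   9   14   86   74 4843] [247.40718563 230.22878381] [0.56055952 0.15759963 0.046     ]
post [ 0.56802788 -0.01156949  0.094     ] dial [0.56712225 0.02986043 0.049     ] knobtop [0.51931439 0.14829373 0.092     ]
tin [0.67068523 0.11159388 0.024     ]
pot [0.4647546  0.11405544 0.042     ]
monitor bot [0.74748512 0.35697144 0.        ]
mon [ 0.77053097 -0.13598232  0.        ]
(140, 140) [0.729 0.358 0.072]
(395, 130) [ 0.77  -0.136  0.   ]
(270, 136) [0.738 0.114 0.064]
(270, 70) [0.788 0.111 0.236]
(80, 20) [0.814 0.376 0.337]
(425, 10) [ 0.825 -0.109  0.337]
(520, 160) [ 0.623 -0.25   0.276]
(490, 200) [ 0.587 -0.244  0.173]
(470, 230) [ 0.551 -0.237  0.092]
```

{"method": "apply_moves", "body": {"targets": [{"dp": [0.005, 0.035, 0], "yaw": 0}, {"dp": [0.01, 0.07, 0], "yaw": 0}, {"dp": [0.015, 0.105, 0], "yaw": 0}, {"dp": [0.02, 0.14, 0], "yaw": 0}, {"dp": [0.025, 0.175, 0], "yaw": 0}, {"dp": [0.03, 0.21, 0], "yaw": 0}, {"dp": [0.035, 0.245, 0], "yaw": 0}, {"dp": [0.04, 0.28, 0], "yaw": 0}, {"dp": [0.045, 0.315, 0], "yaw": 0}, {"dp": [0.05, 0.35, 0], "yaw": 0}, {"dp": [0.06, 0.383, 0], "yaw": -3}, {"dp": [0.075, 0.415, 0], "yaw": -6}, {"dp": [0.095, 0.445, 0], "yaw": -9}, {"dp": [0.12, 0.475, 0], "yaw": -12}, {"dp": [0.145, 0.505, 0], "yaw": -15}, {"dp": [0.17, 0.53, 0], "yaw": -18}, {"dp": [0.195, 0.55, 0], "yaw": -21}, {"dp": [0.22, 0.57, 0], "yaw": -24}, {"dp": [0.245, 0.585, 0], "yaw": -24}, {"dp": [0.262, 0.59, 0], "yaw": -24}], "grip": -1}}

```text
time_s: 1.87
tcp_pos: [0.5689, -0.01, 0.2482]
eef_rot: [180.0, 0.0, -177.1]
contact_force: [-0.1, -1.2, 0.2]
gripper_width: 0.0875
gripper_force: 0.0
```

Run:
```python
from h import *
s=get_state();print(s['time_s'],s['tcp_pos'],s['eef_rot'],s['joints'])
w=cap('wrist');save(w,'w1');print(w['o'],w['Rwc'][:,2])
```

```text
1.8667 [ 0.56887429 -0.00997681  0.24818871] [ 1.79997157e+02  7.69385149e-03 -1.77055747e+02] [ 1.86954385e+01  1.06224498e+01 -1.30121915e+01 -7.06993350e-04
 -6.63571820e+01 -1.05750902e+02]
[ 0.50289696 -0.01302921  0.38435109] [ 0.25037699  0.01258124 -0.96806667]
```

View pics/w1.png

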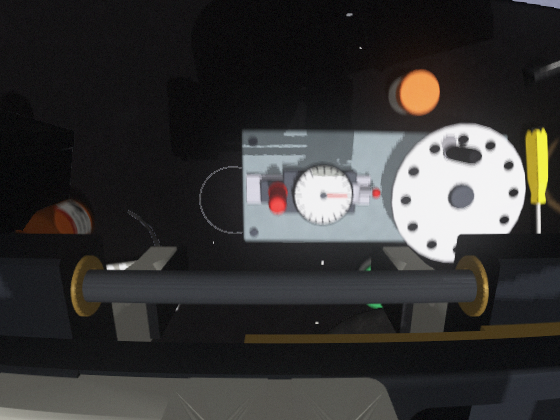

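Wrist view: post (277,198), dial (323,195) with its red pointer towards the rotor, tip (376,192), hub (461,196), knob (462,155).

```bash
cat >> h.py <<'E'
def redmask(im):
    h=cv2.cvtColor(im,cv2.COLOR_RGB2HSV);return (((h[...,0]<8)|(h[...,0]>172))&(h[...,1]>120)&(h[...,2]>70)).astype(np.uint8)
def comps(m,a=5):
    n,l,s,ce=cv2.connectedComponentsWithStats(m);return [(s[i].tolist(),ce[i].round(1).tolist()) for i in range(1,n) if s[i][4]>a]
E
python3 - <<'E'
from h import *
w=cap('wrist');print(w['fx'],comps(redmask(w['image'])))
print('hub',onz(w,461,196,.051),'dial',onz(w,323,195,.049),'tip',onz(w,376,192,.033),'posttop',onz(w,278,205,.094),'mid',onz(w,277.5,198,.072))
im=w['image'];m=(im.min(2)>170).astype(np.uint8)
for s,c in comps(m[:235],300):print(s,c)
# flange edge circle
pts=[]
for cc in cv2.findContours(m[:232],cv2.RETR_EXTERNAL,cv2.CHAIN_APPROX_NONE)[0]:
    if len(cc)>250:
        P=np.array([onz(w,*p[0],.046)[:2] for p in cc if 395<p[0][0]<540 and p[0][1]<228 ]);
        if len(P)<100:continue
        A=np.c_[2*P,np.ones(len(P))];x=np.linalg.lstsq(A,(P**2).sum(1),rcond=None)[0];print('circ',x[:2],np.sqrt(x[2]+x[:2]@x[:2]))
        
dk=(im.max(2)<60).astype(np.uint8);print([q for q in comps(dk,20) if 390<q[1][0]<530 and q[1][1]<232])
print('knob',onz(w,462,155,.0705))
E
```

```text
355.37531081178867 [([268, 178, 20, 31, 472], [277.0, 192.8]), ([373, 184, 8, 9, 58], [376.0, 188.3]), ([327, 191, 20, 1, 20], [336.5, 191.0]), ([54, 203, 18, 13, 52], [61.6, 207.8]), ([67, 214, 3, 6, 6], [68.0, 216.5]), ([71, 217, 5, 16, 36], [73.1, 225.2])]
hub [0.56510472 0.16782944 0.051     ] dial [0.57207651 0.03229726 0.049     ] tip [0.56926424 0.08794106 0.033     ] posttop [ 0.57358889 -0.01078487  0.094     ] mid [ 0.57238099 -0.01139795  0.072     ]
[392, 121, 134, 114, 10686] [459.2, 184.0]
[295, 163, 57, 56, 2234] [322.3, 190.9]
[245, 172, 16, 27, 375] [252.4, 185.0]
[344, 172, 42, 61, 955] [364.1, 202.2]
[269, 208, 74, 27, 656] [303.7, 221.4]
circ [0.5617164  0.16910661] 0.0688083540407823
[([487, 137, 9, 9, 58], [490.9, 140.7]), ([447, 140, 34, 20, 392], [460.9, 148.6]), ([505, 157, 9, 9, 61], [509.0, 160.9]), ([510, 184, 9, 9, 61], [514.0, 188.1]), ([501, 212, 8, 8, 54], [504.6, 215.6])]
knob [0.52427956 0.151658   0.0705    ]
```

{"method": "apply_moves", "body": {"targets": [{"dp": [0.001, 0, -0.035], "yaw": 0}, {"dp": [0.001, 0, -0.07], "yaw": 0}, {"dp": [0.001, 0, -0.1], "yaw": 0}, {"dp": [0.001, 0, -0.13], "yaw": 0}, {"dp": [0.001, 0, -0.152], "yaw": 0}, {"dp": [0.001, 0, -0.166], "yaw": 0}, {"dp": [0.001, 0, -0.172], "yaw": 0}, {"dp": [0.001, 0, -0.172], "yaw": 0}, {"dp": [0.001, 0, -0.172], "yaw": 0}]}}

```text
time_s: 2.72
tcp_pos: [0.5681, -0.0123, 0.0772]
eef_rot: [-180.0, 0.0, -177.1]
contact_force: [-0.0, 0.7, 0.3]
gripper_width: 0.0875
gripper_force: 0.0
```

Run:
```python
from h import *
s=get_state();print(s['time_s'],s['tcp_pos'],s['eef_rot'],s['contact_force'])
w=cap('wrist');save(w,'w2');print(comps(redmask(w['image'])))
```

```text
2.7167 [ 0.56814337 -0.01230498  0.07719901] [-1.79993088e+02  2.41408275e-02 -1.77136579e+02] [-0.04300008  0.72313352  0.27200239]
[([261, 234, 38, 37, 1151], [279.4, 253.2]), ([453, 245, 3, 6, 10], [454.5, 246.9]), ([260, 304, 39, 19, 554], [279.4, 311.3])]
```

View pics/w2.png

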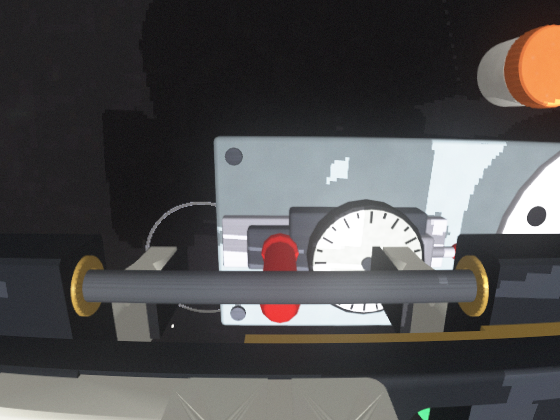

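Post (280, 253–323) lies centred between the fingers; closing.

{"method": "apply_moves", "body": {"targets": [{"dp": [0, 0, 0], "yaw": 0}, {"dp": [0, 0, 0], "yaw": 0}, {"dp": [0, 0, 0], "yaw": 0}, {"dp": [0, 0, 0], "yaw": 0}, {"dp": [0, 0, 0], "yaw": 0}, {"dp": [0, 0, 0], "yaw": 0}, {"dp": [0, 0, 0], "yaw": 0}, {"dp": [0, 0, 0], "yaw": 0}], "grip": 1, "squeeze": 35}}

```text
time_s: 3.43
tcp_pos: [0.5679, -0.0122, 0.0765]
eef_rot: [-180.0, -0.0, -177.1]
contact_force: [0.5, -0.0, -0.4]
gripper_width: 0.0399
gripper_force: 0.0
```

Run:
```python
from h import *
s=get_state();print(s['time_s'],s['tcp_pos'],s['contact_force'],s['gripper_width'])
w=cap('wrist');d=cap('side')
a=cv2.resize(w['image'],(480,360));b=cv2.resize(d['image'][190:310,210:330],(360,360),interpolation=cv2.INTER_CUBIC)
print(onz(w,279,311,.094))
t=cap('top');c=cv2.resize(t['image'][180:280,200:370],(408,240),interpolation=cv2.INTER_CUBIC)
o=np.zeros((600,800,3),np.uint8);o[:360,:440]=a[:,:440];o[:360,440:]=b;o[360:,:408]=c
cv2.imwrite('pics/c3.png',o[:,:,::-1])
```

```text
3.4333 [ 0.56791611 -0.01217853  0.076509  ] [ 0.52067485 -0.02917616 -0.37477693] 0.03990894553499874
[ 0.57074798 -0.01180062  0.094     ]
```

View pics/c3.png

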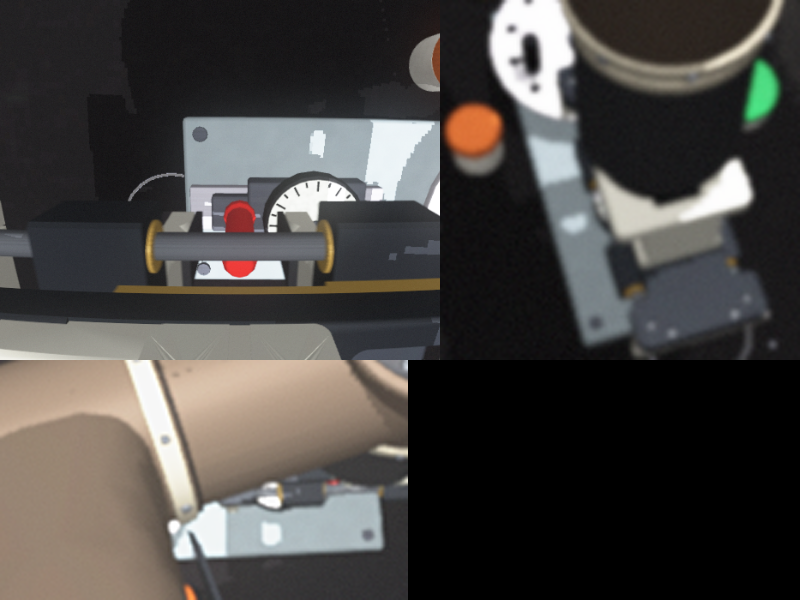

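{"method": "apply_moves", "body": {"targets": [{"dp": [0, 0, 0], "yaw": 0}, {"dp": [0, 0, 0], "yaw": 0}, {"dp": [0, 0, 0], "yaw": 0}, {"dp": [0, 0, 0], "yaw": 0}, {"dp": [0, 0, 0], "yaw": 0}, {"dp": [0, 0, 0], "yaw": 0}, {"dp": [0, 0.002, 0], "yaw": 0}, {"dp": [0, 0.004, 0], "yaw": 0}, {"dp": [0, 0.006, 0], "yaw": 0}, {"dp": [0, 0.008, 0], "yaw": 0}, {"dp": [0, 0.01, 0], "yaw": 0}, {"dp": [0, 0.012, 0], "yaw": 0}, {"dp": [-0.0005, 0.014, 0], "yaw": 0}, {"dp": [-0.0005, 0.0155, 0], "yaw": 0}, {"dp": [-0.0005, 0.017, 0], "yaw": 0}, {"dp": [-0.0008, 0.018, 0], "yaw": 0}, {"dp": [-0.0008, 0.019, 0], "yaw": 0}, {"dp": [-0.0008, 0.02, 0], "yaw": 0}, {"dp": [-0.0008, 0.0205, 0], "yaw": 0}, {"dp": [-0.0008, 0.0205, 0], "yaw": 0}]}}

```text
time_s: 5.25
tcp_pos: [0.5671, 0.0068, 0.0765]
eef_rot: [-179.9, -0.0, -177.1]
contact_force: [3.5, -9.8, -1.6]
gripper_width: 0.0154
gripper_force: 35.0
```

Run:
```python
from h import *
s=get_state();print(s['time_s'],s['tcp_pos'],s['contact_force'],s['gripper_width'])
w=cap('wrist');save(w,'w4');print(comps(redmask(w['image'])))
```

```text
5.25 [0.56708335 0.00677163 0.07652279] [ 3.49190964 -9.82624901 -1.59080245] 0.015356531577473133
[([263, 234, 34, 37, 1085], [279.2, 253.2]), ([454, 244, 4, 4, 11], [456.0, 245.5]), ([260, 304, 40, 20, 605], [279.0, 311.8])]
```

{"method": "apply_moves", "body": {"targets": [{"dp": [0, 0.001, 0], "yaw": 0}, {"dp": [0, 0.002, 0], "yaw": 0}, {"dp": [0, 0.003, 0], "yaw": 0}, {"dp": [-0.0002, 0.0035, 0], "yaw": 0}, {"dp": [-0.0002, 0.0035, 0], "yaw": 0}, {"dp": [-0.0002, 0.0035, 0], "yaw": 0}]}}

```text
time_s: 5.8
tcp_pos: [0.5669, 0.0099, 0.0765]
eef_rot: [-179.9, -0.0, -177.2]
contact_force: [3.3, -12.5, -1.5]
gripper_width: 0.0154
gripper_force: 35.0
```

Run:
```python
from h import *
s=get_state();print(s['time_s'],s['tcp_pos'],s['contact_force'],s['gripper_width'])
w=cap('wrist');save(w,'w5');print(comps(redmask(w['image'])))
cv2.imwrite('pics/c5.png',cv2.resize(w['image'][190:340,250:500],(750,450),interpolation=cv2.INTER_CUBIC)[:,:,::-1])
```

```text
5.8 [0.56690552 0.00985144 0.07653152] [  3.28763607 -12.53968039  -1.47153445] 0.015385858498491441
[([263, 234, 34, 37, 1086], [279.2, 253.2]), ([260, 304, 40, 20, 605], [279.0, 311.8])]
```

View pics/c5.png

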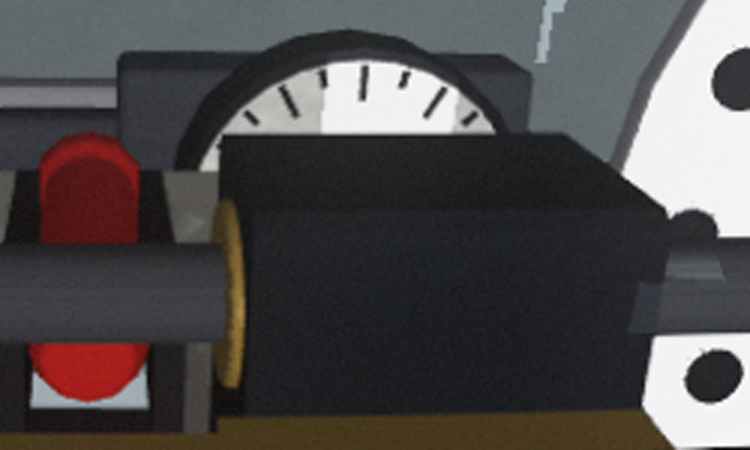

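{"method": "apply_moves", "body": {"targets": [{"dp": [0, 0, 0], "yaw": 0}, {"dp": [0, 0, 0], "yaw": 0}, {"dp": [0, 0, 0], "yaw": 0}, {"dp": [0, 0, 0], "yaw": 0}, {"dp": [0, 0, 0.02], "yaw": 0}, {"dp": [0, 0, 0.05], "yaw": 0}, {"dp": [0, 0, 0.08], "yaw": 7}, {"dp": [0, 0.005, 0.1], "yaw": 14}, {"dp": [-0.005, 0.015, 0.115], "yaw": 21}, {"dp": [-0.01, 0.03, 0.123], "yaw": 28}, {"dp": [-0.015, 0.045, 0.123], "yaw": 35}, {"dp": [-0.02, 0.06, 0.123], "yaw": 42}, {"dp": [-0.025, 0.075, 0.123], "yaw": 49}, {"dp": [-0.03, 0.09, 0.123], "yaw": 56}, {"dp": [-0.035, 0.105, 0.123], "yaw": 63}, {"dp": [-0.04, 0.12, 0.123], "yaw": 70}, {"dp": [-0.046, 0.138, 0.123], "yaw": 77}, {"dp": [-0.046, 0.138, 0.123], "yaw": 84}, {"dp": [-0.046, 0.138, 0.123], "yaw": 90}, {"dp": [-0.046, 0.138, 0.123], "yaw": 90}], "grip": -1}}

```text
time_s: 7.52
tcp_pos: [0.5207, 0.1506, 0.1996]
eef_rot: [-180.0, 0.0, -86.8]
contact_force: [-0.2, -0.3, 0.4]
gripper_width: 0.0878
gripper_force: 0.0
```

Run:
```python
from h import *
s=get_state();print(s['time_s'],s['tcp_pos'],s['eef_rot'],s['joints'],s['contact_force'])
w=cap('wrist');d=cap('side');save(w,'w6');save(d,'s6')
print(comps(redmask(w['image']),3))
a=cv2.resize(w['image'],(533,400));b=cv2.resize(d['image'][190:310,210:290],(267,400),interpolation=cv2.INTER_CUBIC)
cv2.imwrite('pics/c6.png',np.hstack([a,b])[:,:,::-1])
```

```text
7.5167 [0.52069317 0.1505524  0.1996485 ] [-1.79994409e+02  1.49909113e-02 -8.68000581e+01] [ 3.68436427e+01  1.02746750e+01 -2.01876146e+01 -1.08861961e-02
 -5.95247509e+01 -3.36381814e+01] [-0.23772236 -0.32124618  0.40953636]
[([207, 0, 35, 36, 543], [223.1, 13.9]), ([225, 19, 3, 4, 5], [226.0, 20.4]), ([229, 20, 2, 3, 4], [229.5, 21.0]), ([210, 82, 16, 21, 51], [217.4, 91.8])]
```

View pics/c6.png

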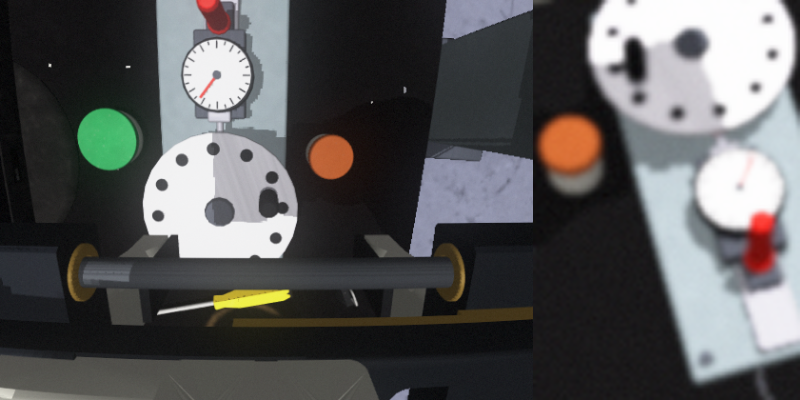

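Dial clear at (228,79) full-res: pointer ~0.6 rad clockwise from the rotor direction, i.e. about 1.6 mm pressed. Knob at (282,213). The side view also shows the pointer.

```bash
cat >> h.py <<'E'
def proj(c,P):
    p=(np.atleast_2d(P)-c['o'])@c['Rwc'];K=np.array([[c['fx'],0,c['cx']],[0,c['fy'],c['cy']],[0,0,1.]])
    return cv2.projectPoints(p,np.zeros(3),np.zeros(3),K,np.array([c['k1'],0,0,0.]))[0][:,0]
def dialpix(c,guess):
    # white dial face near guess pixel
    return
def dial(c,D,z=.049):
    """pointer reading by polar sampling of redness about dial centre D (world xy); returns rad cw from rotor direction, contrast"""
    th=np.arange(0,2*np.pi,.02);rr=np.linspace(.006,.02,15)
    a0=np.pi/2+.037            # world direction towards rotor
    A=a0-th
    P=np.stack([D[0]+np.outer(np.cos(A),rr),D[1]+np.outer(np.sin(A),rr),np.full((len(th),len(rr)),z)],-1).reshape(-1,3)
    uv=proj(c,P).astype(np.float32).reshape(len(th),len(rr),2)
    im=c['image'].astype(np.float32);red=im[...,0]-.5*(im[...,1]+im[...,2])
    s=cv2.remap(red,uv[...,0],uv[...,1],cv2.INTER_LINEAR).mean(1)
    s=s-np.median(s);i=s.argmax();k=np.arange(i-10,i+11);w=np.clip(s[k%len(s)]-.4*s[i],0,None)
    a=(w*k).sum()/w.sum()*.02
    return a,s[i],(s>.6*s[i]).sum()*.02
E
python3 - <<'E'
from h import *
w=cap('wrist');d=cap('side')
for n,c,box in(('w',w,(180,30,100,95)),('s',d,(260,225,40,45))):
    x,y,ww,hh=box;m=(c['image'].min(2)>150).astype(np.uint8)[y:y+hh,x:x+ww]
    for st,ce in comps(m,200):
        q=onz(c,ce[0]+x,ce[1]+y,.049);print(n,st,ce,q.round(4),dial(c,q))
print('tip?','hub',onz(w,219.5*1.05,211.5*1.05,.051),'knob',onz(w,268*1.05,203*1.05,.08), 'post',onz(w,223,14,.072))
im=w['image'];m=(im.max(2)<70).astype(np.uint8)[150:265,150:320]
for st,ce in comps(m,60):
  x,y,ww,hh,a=st;print(st,a,onz(w,150+x+ww/2,150+y+9,.092),'base',onz(w,150+x+ww/2,150+y+hh-8,.049),'hub?',onz(w,150+ce[0],150+ce[1],.051))
E
```

```text
w [0, 0, 34, 95, 1559] [8.9, 46.6] [0.5962 0.0526 0.049 ] (np.float64(4.260620320952462), np.float32(14.055306), np.float64(2.56))
w [76, 0, 24, 95, 1144] [92.1, 43.5] [0.5321 0.0479 0.049 ] (np.float64(1.5387919998250135), np.float32(13.585645), np.float64(1.86))
w [11, 13, 71, 74, 3847] [46.4, 49.0] [0.5671 0.0534 0.049 ] (np.float64(0.6543618507834589), np.float32(139.0623), np.float64(0.14))
s [0, 0, 40, 45, 1138] [20.8, 21.4] [0.5864 0.0473 0.049 ] (np.float64(3.6577021093179725), np.float32(44.40026), np.float64(0.52))
tip? hub [0.56179744 0.16719577 0.051     ] knob [0.52023249 0.14996088 0.08      ] post [0.56709655 0.01244189 0.072     ]
[0, 0, 20, 60, 631] 631 [0.60596995 0.1122492  0.092     ] base [0.62142906 0.15319974 0.049     ] hub? [0.62205298 0.12430361 0.051     ]
[150, 0, 20, 115, 1523] 1523 [0.50277705 0.10771379 0.092     ] base [0.49311267 0.19590621 0.049     ] hub? [0.49525502 0.1450052  0.051     ]
[103, 8, 12, 12, 111] 111 [0.53741025 0.11485207 0.092     ] base [0.53976301 0.11634377 0.049     ] hub? [0.54033547 0.11742788 0.051     ]
[130, 31, 11, 12, 108] 108 [0.51840475 0.13004757 0.092     ] base [0.51747991 0.13410479 0.049     ] hub? [0.51780108 0.13483663 0.051     ]
[122, 49, 31, 30, 585] 585 [0.51632948 0.14288614 0.092     ] base [0.5142308 0.1645681 0.049    ] hub? [0.51716822 0.15853268 0.051     ]
[0, 72, 6, 25, 69] 69 [0.61295646 0.16464173 0.092     ] base [0.62883264 0.18618548 0.049     ] hub? [0.62939994 0.18517656 0.051     ]
[15, 97, 23, 18, 263] 263 [0.59619221 0.18315332 0.092     ] base [0.60880585 0.20166271 0.049     ] hub? [0.60638883 0.20092446 0.051     ]
```

{"method": "apply_moves", "body": {"targets": [{"dp": [-0.0005, -0.0005, -0.035], "yaw": 0}, {"dp": [-0.0005, -0.0005, -0.07], "yaw": 0}, {"dp": [-0.0005, -0.0005, -0.1], "yaw": 0}, {"dp": [-0.0005, -0.0005, -0.116], "yaw": 0}, {"dp": [-0.0005, -0.0005, -0.122], "yaw": 0}, {"dp": [-0.0005, -0.0005, -0.122], "yaw": 0}]}}

```text
time_s: 8.22
tcp_pos: [0.5199, 0.1487, 0.0762]
eef_rot: [179.9, -0.1, -87.2]
contact_force: [0.5, 1.7, 0.3]
gripper_width: 0.0877
gripper_force: 0.0
```

{"method": "apply_moves", "body": {"targets": [{"dp": [0, 0, 0], "yaw": 0}, {"dp": [0, 0, 0], "yaw": 0}, {"dp": [0, 0, 0], "yaw": 0}, {"dp": [0, 0, 0], "yaw": 0}, {"dp": [0, 0, 0], "yaw": 0}, {"dp": [0, 0, 0], "yaw": 0}, {"dp": [0, 0, 0], "yaw": 0}, {"dp": [0, 0, 0], "yaw": 0}, {"dp": [0, 0, 0], "yaw": 0}, {"dp": [0, 0, 0], "yaw": 0}, {"dp": [0, 0, 0], "yaw": 0}, {"dp": [0, 0, 0], "yaw": 0}, {"dp": [0, 0, 0], "yaw": 0}, {"dp": [0, 0, 0], "yaw": 0}], "grip": 1, "squeeze": 35}}

```text
time_s: 9.38
tcp_pos: [0.5192, 0.1487, 0.0773]
eef_rot: [179.9, -0.1, -87.2]
contact_force: [-5.5, 0.4, 4.5]
gripper_width: 0.0151
gripper_force: 35.0
```

```bash
cat > look.py <<'E'
from h import *
import sys
s=get_state();p=s['tcp_pos'];D=(.5671,.0534)
w=cap('wrist');d=cap('side')
ang=np.degrees(np.arctan2(p[1]-.1672,p[0]-.5618))
print(s['time_s'],p,'f',s['contact_force'].round(1),s['gripper_width'],'knob ang',ang,'r',np.hypot(p[1]-.1672,p[0]-.5618))
for n,c in(('w',w),('s',d)):
    a,k,q=dial(c,D);print(n,'rad %.3f mm %.2f contrast %.0f width %.2f'%(a,a/.39,k,q), proj(c,[*D,.049]).round())
if len(sys.argv)>1:
    o=np.hstack([cv2.resize(w['image'],(533,400)),cv2.resize(d['image'][190:310,210:290],(267,400),interpolation=cv2.INTER_CUBIC)])
    cv2.imwrite('pics/%s.png'%sys.argv[1],o[:,:,::-1])
E
python3 look.py c7
```

```text
9.3833 [0.5192137  0.14867967 0.07731201] f [-5.5  0.4  4.5] 0.01512812475375136 knob ang -156.4962893329817 r 0.046439162438782586
w rad 0.653 mm 1.67 contrast 141 width 0.16 [[183.  50.]]
s rad 0.637 mm 1.63 contrast 16 width 0.28 [[271. 246.]]
```

View pics/c7.png

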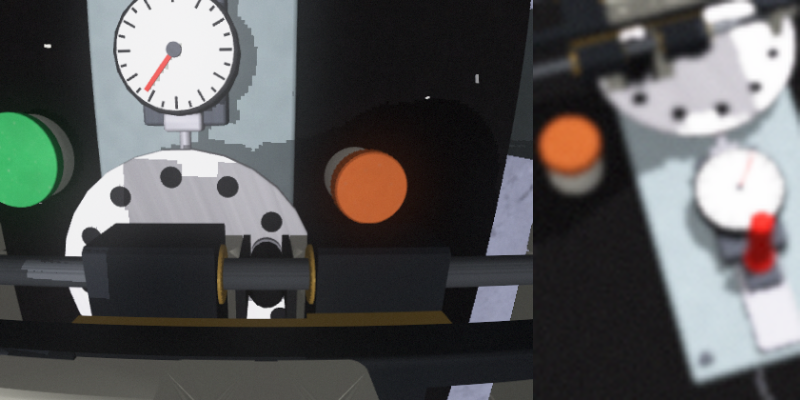

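Both cameras read 1.65 mm and the knob is held between the pads at (265,270). Tabulating the crank circle.

Run:
```python
import numpy as np
a=np.array([.5618,.1672]);P=lambda t:a+.0462*np.array([np.cos(np.radians(t)),np.sin(np.radians(t))])
c=np.array([.5205,.1495])
for s in range(-157,203,30):
    print(s,'->',s+30,[(P(s+5*i)-c).round(4).tolist() for i in range(1,7)]);c=c+(P(s+30)-c).round(4)
```

```text
-157 -> -127 [[0.0005, -0.004], [0.0026, -0.0075], [0.0049, -0.0107], [0.0075, -0.0138], [0.0104, -0.0166], [0.0135, -0.0192]]
-127 -> -97 [[0.0033, -0.0023], [0.0068, -0.0043], [0.0105, -0.0059], [0.0143, -0.0073], [0.0182, -0.0083], [0.0222, -0.009]]
-97 -> -67 [[0.004, -0.0003], [0.008, -0.0002], [0.012, 0.0001], [0.016, 0.0009], [0.0199, 0.002], [0.0237, 0.0034]]
-67 -> -37 [[0.0036, 0.0017], [0.0071, 0.0038], [0.0103, 0.0061], [0.0134, 0.0087], [0.0162, 0.0116], [0.0188, 0.0147]]
-37 -> -7 [[0.0023, 0.0033], [0.0043, 0.0068], [0.0059, 0.0105], [0.0073, 0.0143], [0.0083, 0.0182], [0.009, 0.0222]]
-7 -> 23 [[0.0003, 0.004], [0.0002, 0.008], [-0.0001, 0.012], [-0.0009, 0.016], [-0.002, 0.0199], [-0.0034, 0.0237]]
23 -> 53 [[-0.0017, 0.0036], [-0.0038, 0.0071], [-0.0061, 0.0103], [-0.0087, 0.0134], [-0.0116, 0.0162], [-0.0147, 0.0188]]
53 -> 83 [[-0.0033, 0.0023], [-0.0068, 0.0043], [-0.0105, 0.0059], [-0.0143, 0.0073], [-0.0182, 0.0083], [-0.0222, 0.009]]
83 -> 113 [[-0.004, 0.0003], [-0.008, 0.0002], [-0.012, -0.0001], [-0.016, -0.0009], [-0.0199, -0.002], [-0.0237, -0.0034]]
113 -> 143 [[-0.0036, -0.0017], [-0.0071, -0.0038], [-0.0103, -0.0061], [-0.0134, -0.0087], [-0.0162, -0.0116], [-0.0188, -0.0147]]
143 -> 173 [[-0.0023, -0.0033], [-0.0043, -0.0068], [-0.0059, -0.0105], [-0.0073, -0.0143], [-0.0083, -0.0182], [-0.009, -0.0222]]
173 -> 203 [[-0.0003, -0.004], [-0.0002, -0.008], [0.0001, -0.012], [0.0009, -0.016], [0.002, -0.0199], [0.0034, -0.0237]]
```

{"method": "apply_moves", "body": {"targets": [{"dp": [0.0005, -0.004, 0], "yaw": 0}, {"dp": [0.0026, -0.0075, 0], "yaw": 0}, {"dp": [0.0049, -0.0107, 0], "yaw": 0}, {"dp": [0.0075, -0.0138, 0], "yaw": 0}, {"dp": [0.0104, -0.0166, 0], "yaw": 0}, {"dp": [0.0135, -0.0192, 0], "yaw": 0}, {"dp": [0.0135, -0.0192, 0], "yaw": 0}]}}

```text
time_s: 10.07
tcp_pos: [0.5346, 0.1293, 0.0774]
eef_rot: [180.0, -0.0, -87.2]
contact_force: [0.0, -1.6, -1.5]
gripper_width: 0.0152
gripper_force: 35.0
```

```bash
python3 look.py
```

```text
10.0667 [0.53457181 0.12931571 0.07740425] f [ 0.  -1.6 -1.5] 0.015189058180728703 knob ang -125.70555641647132 r 0.04665397695813108
w rad 0.643 mm 1.65 contrast 136 width 0.14 [[217.  97.]]
s rad 0.636 mm 1.63 contrast 16 width 0.28 [[271. 246.]]
```

{"method": "apply_moves", "body": {"targets": [{"dp": [0.0033, -0.0023, 0], "yaw": 0}, {"dp": [0.0068, -0.0043, 0], "yaw": 0}, {"dp": [0.0105, -0.0059, 0], "yaw": 0}, {"dp": [0.0143, -0.0073, 0], "yaw": 0}, {"dp": [0.0182, -0.0083, 0], "yaw": 0}, {"dp": [0.0222, -0.009, 0], "yaw": 0}, {"dp": [0.0222, -0.009, 0], "yaw": 0}]}}

```text
time_s: 10.75
tcp_pos: [0.5572, 0.1208, 0.0774]
eef_rot: [-180.0, -0.0, -87.1]
contact_force: [1.6, -2.0, -3.8]
gripper_width: 0.0151
gripper_force: 35.0
```

```bash
python3 look.py
```

```text
10.75 [0.55722456 0.12083053 0.07741712] f [ 1.6 -2.  -3.8] 0.015099129336594458 knob ang -95.63533397094884 r 0.046594661445587084
w rad 0.640 mm 1.64 contrast 121 width 0.14 [[267. 119.]]
s rad 0.633 mm 1.62 contrast 16 width 0.28 [[271. 246.]]
```

{"method": "apply_moves", "body": {"targets": [{"dp": [0.004, -0.0003, 0], "yaw": 0}, {"dp": [0.008, -0.0002, 0], "yaw": 0}, {"dp": [0.012, 0.0001, 0], "yaw": 0}, {"dp": [0.016, 0.0009, 0], "yaw": 0}, {"dp": [0.0199, 0.002, 0], "yaw": 0}, {"dp": [0.0237, 0.0034, 0], "yaw": 0}, {"dp": [0.0237, 0.0034, 0], "yaw": 0}]}}

```text
time_s: 11.43
tcp_pos: [0.5812, 0.1251, 0.0775]
eef_rot: [-179.9, 0.0, -87.1]
contact_force: [1.6, -1.0, -5.4]
gripper_width: 0.0147
gripper_force: 35.0
```

```bash
python3 look.py
```

```text
11.4333 [0.58119314 0.12506795 0.07746676] f [ 1.6 -1.  -5.4] 0.014711355484615907 knob ang -65.28365691616584 r 0.046381073257226166
w rad 0.636 mm 1.63 contrast 128 width 0.14 [[321. 112.]]
s rad 0.633 mm 1.62 contrast 16 width 0.28 [[271. 246.]]
```

{"method": "apply_moves", "body": {"targets": [{"dp": [0.0036, 0.0017, 0], "yaw": 0}, {"dp": [0.0071, 0.0038, 0], "yaw": 0}, {"dp": [0.0103, 0.0061, 0], "yaw": 0}, {"dp": [0.0134, 0.0087, 0], "yaw": 0}, {"dp": [0.0162, 0.0116, 0], "yaw": 0}, {"dp": [0.0188, 0.0147, 0], "yaw": 0}, {"dp": [0.0188, 0.0147, 0], "yaw": 0}]}}

```text
time_s: 12.12
tcp_pos: [0.5992, 0.1402, 0.0775]
eef_rot: [-180.0, 0.0, -87.1]
contact_force: [-2.9, 0.3, -4.6]
gripper_width: 0.0153
gripper_force: 35.0
```

```bash
python3 look.py
```

```text
12.1167 [0.59922461 0.14020126 0.07747132] f [-2.9  0.3 -4.6] 0.015343591315926218 knob ang -35.80731257685291 r 0.04614686734826165
w rad 1.106 mm 2.84 contrast 141 width 0.14 [[364.  79.]]
s rad 1.132 mm 2.90 contrast 16 width 0.30 [[271. 246.]]
```

{"method": "apply_moves", "body": {"targets": [{"dp": [0.0023, 0.0033, 0], "yaw": 0}, {"dp": [0.0043, 0.0068, 0], "yaw": 0}, {"dp": [0.0059, 0.0105, 0], "yaw": 0}, {"dp": [0.0059, 0.0105, 0], "yaw": 0}]}}

```text
time_s: 12.55
tcp_pos: [0.6045, 0.1502, 0.0775]
eef_rot: [180.0, 0.0, -87.1]
contact_force: [-3.7, 1.9, -5.2]
gripper_width: 0.0151
gripper_force: 35.0
```

```bash
python3 look.py
```

```text
12.55 [0.60453923 0.15018888 0.07745438] f [-3.7  1.9 -5.2] 0.015143577429403374 knob ang -21.703605901680245 r 0.04600021377546067
w rad 1.715 mm 4.40 contrast 145 width 0.16 [[378.  57.]]
s rad 1.731 mm 4.44 contrast 19 width 0.30 [[271. 246.]]
```

{"method": "apply_moves", "body": {"targets": [{"dp": [0.0014, 0.0038, 0], "yaw": 0}, {"dp": [0.0024, 0.0077, 0], "yaw": 0}, {"dp": [0.0031, 0.0117, 0], "yaw": 0}, {"dp": [0.0031, 0.0117, 0], "yaw": 0}]}}

```text
time_s: 12.98
tcp_pos: [0.6073, 0.1617, 0.0774]
eef_rot: [180.0, -0.0, -87.1]
contact_force: [-5.0, 1.1, -3.8]
gripper_width: 0.0152
gripper_force: 35.0
```

```bash
python3 look.py
```

```text
12.9833 [0.60733111 0.16174087 0.07744158] f [-5.   1.1 -3.8] 0.015158084411954247 knob ang -6.837065414630783 r 0.045857216922921634
w rad 1.499 mm 3.84 contrast 114 width 0.14 [[386.  30.]]
s rad 1.516 mm 3.89 contrast 16 width 0.30 [[271. 246.]]
```

{"method": "apply_moves", "body": {"targets": [{"dp": [0.0003, 0.004, 0], "yaw": 0}, {"dp": [0.0002, 0.008, 0], "yaw": 0}, {"dp": [-0.0001, 0.012, 0], "yaw": 0}, {"dp": [-0.0001, 0.012, 0], "yaw": 0}]}}

```text
time_s: 13.42
tcp_pos: [0.607, 0.1735, 0.0774]
eef_rot: [179.9, -0.0, -87.1]
contact_force: [-5.6, -0.7, -4.2]
gripper_width: 0.0152
gripper_force: 35.0
```

```bash
python3 look.py
```

```text
13.4167 [0.6070278  0.17353608 0.07743895] f [-5.6 -0.7 -4.2] 0.015209439511584726 knob ang 7.974813337958239 r 0.04566946723759068
w rad 0.642 mm 1.65 contrast 123 width 0.14 [[388.   1.]]
s rad 0.643 mm 1.65 contrast 16 width 0.26 [[271. 246.]]
```

{"method": "apply_moves", "body": {"targets": [{"dp": [-0.0008, 0.004, 0], "yaw": 0}, {"dp": [-0.0019, 0.0079, 0], "yaw": 0}, {"dp": [-0.0033, 0.0117, 0], "yaw": 0}, {"dp": [-0.0033, 0.0117, 0], "yaw": 0}]}}

```text
time_s: 13.85
tcp_pos: [0.6037, 0.185, 0.0774]
eef_rot: [179.9, -0.1, -87.1]
contact_force: [-4.0, -1.9, -3.7]
gripper_width: 0.0153
gripper_force: 35.0
```

```bash
python3 look.py
```

```text
13.85 [0.6037336  0.18499542 0.077437  ] f [-4.  -1.9 -3.7] 0.015269847365378772 knob ang 22.994978596520813 r 0.04555331204729471
w rad 0.643 mm 1.65 contrast 63 width 0.12 [[383. -27.]]
s rad 0.643 mm 1.65 contrast 17 width 0.28 [[271. 246.]]
```

{"method": "apply_moves", "body": {"targets": [{"dp": [-0.0017, 0.0036, 0], "yaw": 0}, {"dp": [-0.0038, 0.0071, 0], "yaw": 0}, {"dp": [-0.0061, 0.0103, 0], "yaw": 0}, {"dp": [-0.0087, 0.0134, 0], "yaw": 0}, {"dp": [-0.0116, 0.0162, 0], "yaw": 0}, {"dp": [-0.0147, 0.0188, 0], "yaw": 0}, {"dp": [-0.0147, 0.0188, 0], "yaw": 0}]}}

```text
time_s: 14.53
tcp_pos: [0.5892, 0.2035, 0.0775]
eef_rot: [180.0, -0.1, -87.1]
contact_force: [-3.0, -3.3, -4.2]
gripper_width: 0.0153
gripper_force: 35.0
```

```bash
python3 look.py|grep -v ^w
```

```text
14.5333 [0.5891544  0.20348598 0.07745519] f [-3.  -3.3 -4.2] 0.015347503050873816 knob ang 52.988967260769485 r 0.04544155796405531
s rad 0.637 mm 1.63 contrast 16 width 0.28 [[271. 246.]]h.py:39: RuntimeWarning: invalid value encountered in scalar divide
  a=(w*k).sum()/w.sum()*.02
```

{"method": "apply_moves", "body": {"targets": [{"dp": [-0.0033, 0.0023, 0], "yaw": 0}, {"dp": [-0.0068, 0.0043, 0], "yaw": 0}, {"dp": [-0.0105, 0.0059, 0], "yaw": 0}, {"dp": [-0.0143, 0.0073, 0], "yaw": 0}, {"dp": [-0.0182, 0.0083, 0], "yaw": 0}, {"dp": [-0.0222, 0.009, 0], "yaw": 0}, {"dp": [-0.0222, 0.009, 0], "yaw": 0}]}}

```text
time_s: 15.22
tcp_pos: [0.5674, 0.2123, 0.0775]
eef_rot: [-180.0, -0.0, -87.1]
contact_force: [-0.7, -4.7, -6.6]
gripper_width: 0.0152
gripper_force: 35.0
```

```bash
python3 look.py|grep -v ^w
```

```text
15.2167 [0.56735186 0.21232748 0.07746686] f [-0.7 -4.7 -6.6] 0.015225080396051607 knob ang 82.98636006970892 r 0.045467705495648096
s rad 0.637 mm 1.63 contrast 17 width 0.28 [[271. 246.]]h.py:39: RuntimeWarning: invalid value encountered in scalar divide
  a=(w*k).sum()/w.sum()*.02
```

{"method": "apply_moves", "body": {"targets": [{"dp": [-0.004, 0.0003, 0], "yaw": 0}, {"dp": [-0.008, 0.0002, 0], "yaw": 0}, {"dp": [-0.012, -0.0001, 0], "yaw": 0}, {"dp": [-0.012, -0.0001, 0], "yaw": 0}]}}

```text
time_s: 15.65
tcp_pos: [0.5559, 0.2124, 0.0775]
eef_rot: [-179.9, -0.0, -87.1]
contact_force: [1.9, -5.0, -8.7]
gripper_width: 0.0154
gripper_force: 35.0
```

```bash
python3 look.py|grep -v ^w
```

```text
15.65 [0.55588027 0.21241212 0.07749691] f [ 1.9 -5.  -8.7] 0.015371277207868026 knob ang 97.45944228550496 r 0.04559801701868432
s rad 0.905 mm 2.32 contrast 18 width 0.30 [[271. 246.]]h.py:39: RuntimeWarning: invalid value encountered in scalar divide
  a=(w*k).sum()/w.sum()*.02
```

{"method": "apply_moves", "body": {"targets": [{"dp": [-0.004, -0.0008, 0], "yaw": 0}, {"dp": [-0.0079, -0.0019, 0], "yaw": 0}, {"dp": [-0.0117, -0.0033, 0], "yaw": 0}, {"dp": [-0.0117, -0.0033, 0], "yaw": 0}]}}

```text
time_s: 16.08
tcp_pos: [0.5446, 0.2095, 0.0775]
eef_rot: [-179.9, 0.0, -87.1]
contact_force: [3.4, -3.5, -9.8]
gripper_width: 0.0152
gripper_force: 35.0
```

```bash
python3 look.py|grep -v ^w
```

```text
16.0833 [0.54460614 0.20947969 0.07748563] f [ 3.4 -3.5 -9.8] 0.015206160851240947 knob ang 112.1300715255226 r 0.045642092290903775
s rad 2.388 mm 6.12 contrast 18 width 0.32 [[271. 246.]]h.py:39: RuntimeWarning: invalid value encountered in scalar divide
  a=(w*k).sum()/w.sum()*.02
```

{"method": "apply_moves", "body": {"targets": [{"dp": [-0.0036, -0.0017, 0], "yaw": 0}, {"dp": [-0.0071, -0.0038, 0], "yaw": 0}, {"dp": [-0.0071, -0.0038, 0], "yaw": 0}]}}

```text
time_s: 16.43
tcp_pos: [0.5373, 0.2058, 0.0775]
eef_rot: [-179.9, 0.0, -87.1]
contact_force: [1.2, -3.3, -8.5]
gripper_width: 0.0154
gripper_force: 35.0
```

```bash
python3 look.py 2>&1|grep -v ^w
```

```text
h.py:39: RuntimeWarning: invalid value encountered in scalar divide
  a=(w*k).sum()/w.sum()*.02
16.4333 [0.53726634 0.20580782 0.07749837] f [ 1.2 -3.3 -8.5] 0.01535594690254722 knob ang 122.43426016588843 r 0.045743459874382025
s rad 2.885 mm 7.40 contrast 30 width 0.28 [[271. 246.]]
```

{"method": "apply_moves", "body": {"targets": [{"dp": [-0.0032, -0.0023, 0], "yaw": 0}, {"dp": [-0.0063, -0.0049, 0], "yaw": 0}, {"dp": [-0.0063, -0.0049, 0], "yaw": 0}]}}

```text
time_s: 16.78
tcp_pos: [0.5306, 0.2009, 0.0775]
eef_rot: [-180.0, 0.0, -87.1]
contact_force: [2.4, -5.4, -8.4]
gripper_width: 0.0151
gripper_force: 35.0
```

```bash
python3 look.py 2>&1|grep -v ^w
```

```text
h.py:39: RuntimeWarning: invalid value encountered in scalar divide
  a=(w*k).sum()/w.sum()*.02
16.7833 [0.53061185 0.20088173 0.07748043] f [ 2.4 -5.4 -8.4] 0.01513333918296745 knob ang 132.7986522533309 r 0.045903812651321464
s rad 2.846 mm 7.30 contrast 30 width 0.28 [[271. 246.]]
```

{"method": "apply_moves", "body": {"targets": [{"dp": [-0.0028, -0.0029, 0], "yaw": 0}, {"dp": [-0.0054, -0.006, 0], "yaw": 0}, {"dp": [-0.0054, -0.006, 0], "yaw": 0}]}}

```text
time_s: 17.13
tcp_pos: [0.5251, 0.1949, 0.0775]
eef_rot: [-180.0, 0.0, -87.1]
contact_force: [2.9, -4.4, -11.7]
gripper_width: 0.0152
gripper_force: 35.0
```

```bash
python3 look.py 2>&1|grep -v ^w
```

```text
h.py:39: RuntimeWarning: invalid value encountered in scalar divide
  a=(w*k).sum()/w.sum()*.02
17.1333 [0.52506301 0.19490823 0.07748677] f [  2.9  -4.4 -11.7] 0.015172173670093984 knob ang 142.9752183094621 r 0.046014698996116474
s rad 2.264 mm 5.81 contrast 20 width 0.30 [[271. 246.]]
```

{"method": "apply_moves", "body": {"targets": [{"dp": [-0.0023, -0.0033, 0], "yaw": 0}, {"dp": [-0.0043, -0.0068, 0], "yaw": 0}, {"dp": [-0.0059, -0.0105, 0], "yaw": 0}, {"dp": [-0.0073, -0.0143, 0], "yaw": 0}, {"dp": [-0.0083, -0.0182, 0], "yaw": 0}, {"dp": [-0.009, -0.0222, 0], "yaw": 0}, {"dp": [-0.009, -0.0222, 0], "yaw": 0}]}}

```text
time_s: 17.82
tcp_pos: [0.5157, 0.1721, 0.0775]
eef_rot: [-180.0, 0.0, -87.2]
contact_force: [4.7, 0.6, -15.8]
gripper_width: 0.0153
gripper_force: 35.0
```

```bash
python3 look.py 2>&1|grep -v Warn
```

```text
17.8167 [0.51570896 0.17212519 0.07752845] f [  4.7   0.6 -15.8] 0.015333549484667305 knob ang 173.90063795987174 r 0.04635343935222581
w rad 0.660 mm 1.69 contrast 147 width 0.14 [[176.  -7.]]
s rad 0.638 mm 1.64 contrast 17 width 0.28 [[271. 246.]]
```

{"method": "apply_moves", "body": {"targets": [{"dp": [-0.0003, -0.004, 0], "yaw": 0}, {"dp": [-0.0002, -0.008, 0], "yaw": 0}, {"dp": [0.0001, -0.012, 0], "yaw": 0}, {"dp": [0.0009, -0.016, 0], "yaw": 0}, {"dp": [0.002, -0.0199, 0], "yaw": 0}, {"dp": [0.0034, -0.0237, 0], "yaw": 0}, {"dp": [0.0054, -0.0272, 0], "yaw": 0}, {"dp": [0.0054, -0.0272, 0], "yaw": 0}]}}

```text
time_s: 18.58
tcp_pos: [0.5212, 0.1443, 0.0775]
eef_rot: [180.0, -0.1, -87.2]
contact_force: [1.5, 0.1, -13.6]
gripper_width: 0.0152
gripper_force: 35.0
```

```bash
python3 look.py
```

```text
18.5833 [0.52119042 0.14430228 0.07751283] f [  1.5   0.1 -13.6] 0.015209012067211636 knob ang -150.58350998686913 r 0.046620206454716324
w rad 0.648 mm 1.66 contrast 139 width 0.16 [[188.  61.]]
s rad 0.637 mm 1.63 contrast 16 width 0.28 [[271. 246.]]
```

Run:
```python
import numpy as np,json
a=np.array([.5618,.1672]);P=lambda t:a+.0462*np.array([np.cos(np.radians(t)),np.sin(np.radians(t))])
f=lambda A:print(json.dumps([{"dp":(P(t)-P(A[0])).round(4).tolist()+[0],"yaw":0} for t in A[1:]]))
f([208]+list(range(202,111,-6))+[112]);f([112,117,122,127,127])
```

```text
[{"dp": [-0.002, 0.0044, 0], "yaw": 0}, {"dp": [-0.0036, 0.009, 0], "yaw": 0}, {"dp": [-0.0047, 0.0137, 0], "yaw": 0}, {"dp": [-0.0053, 0.0185, 0], "yaw": 0}, {"dp": [-0.0054, 0.0233, 0], "yaw": 0}, {"dp": [-0.005, 0.0281, 0], "yaw": 0}, {"dp": [-0.004, 0.0329, 0], "yaw": 0}, {"dp": [-0.0026, 0.0375, 0], "yaw": 0}, {"dp": [-0.0007, 0.0419, 0], "yaw": 0}, {"dp": [0.0016, 0.0462, 0], "yaw": 0}, {"dp": [0.0044, 0.0501, 0], "yaw": 0}, {"dp": [0.0076, 0.0538, 0], "yaw": 0}, {"dp": [0.0111, 0.0571, 0], "yaw": 0}, {"dp": [0.015, 0.06, 0], "yaw": 0}, {"dp": [0.0191, 0.0625, 0], "yaw": 0}, {"dp": [0.0235, 0.0645, 0], "yaw": 0}, {"dp": [0.0235, 0.0645, 0], "yaw": 0}]
[{"dp": [-0.0037, -0.0017, 0], "yaw": 0}, {"dp": [-0.0072, -0.0037, 0], "yaw": 0}, {"dp": [-0.0105, -0.0059, 0], "yaw": 0}, {"dp": [-0.0105, -0.0059, 0], "yaw": 0}]
```

{"method": "apply_moves", "body": {"targets": [{"dp": [-0.002, 0.0044, 0], "yaw": 0}, {"dp": [-0.0036, 0.009, 0], "yaw": 0}, {"dp": [-0.0047, 0.0137, 0], "yaw": 0}, {"dp": [-0.0053, 0.0185, 0], "yaw": 0}, {"dp": [-0.0054, 0.0233, 0], "yaw": 0}, {"dp": [-0.005, 0.0281, 0], "yaw": 0}, {"dp": [-0.004, 0.0329, 0], "yaw": 0}, {"dp": [-0.0026, 0.0375, 0], "yaw": 0}, {"dp": [-0.0007, 0.0419, 0], "yaw": 0}, {"dp": [0.0016, 0.0462, 0], "yaw": 0}, {"dp": [0.0044, 0.0501, 0], "yaw": 0}, {"dp": [0.0076, 0.0538, 0], "yaw": 0}, {"dp": [0.0111, 0.0571, 0], "yaw": 0}, {"dp": [0.015, 0.06, 0], "yaw": 0}, {"dp": [0.0191, 0.0625, 0], "yaw": 0}, {"dp": [0.0235, 0.0645, 0], "yaw": 0}, {"dp": [0.0235, 0.0645, 0], "yaw": 0}]}}

```text
time_s: 20.1
tcp_pos: [0.5453, 0.2099, 0.0775]
eef_rot: [180.0, -0.1, -87.1]
contact_force: [5.4, -7.1, -11.7]
gripper_width: 0.0152
gripper_force: 35.0
```

```bash
python3 look.py 2>&1|grep -v Warn
```

```text
a=(w*k).sum()/w.sum()*.02
20.1 [0.54533235 0.20990834 0.0775274 ] f [  5.4  -7.1 -11.7] 0.015179657171893976 knob ang 111.08583190186019 r 0.0457732009623454
w rad nan mm nan contrast 0 width 0.00 [[249. -97.]]
s rad 2.255 mm 5.78 contrast 19 width 0.30 [[271. 246.]]
```

{"method": "apply_moves", "body": {"targets": [{"dp": [-0.0037, -0.0017, 0], "yaw": 0}, {"dp": [-0.0072, -0.0037, 0], "yaw": 0}, {"dp": [-0.0105, -0.0059, 0], "yaw": 0}, {"dp": [-0.0105, -0.0059, 0], "yaw": 0}, {"dp": [-0.0105, -0.0059, 0], "yaw": 0}]}}

```text
time_s: 20.62
tcp_pos: [0.5342, 0.2038, 0.0775]
eef_rot: [180.0, -0.1, -87.1]
contact_force: [2.8, -5.6, -10.2]
gripper_width: 0.0153
gripper_force: 35.0
```

```bash
python3 look.py 2>&1|grep -v Warn
```

```text
a=(w*k).sum()/w.sum()*.02
20.6167 [0.53416438 0.2038015  0.07748928] f [  2.8  -5.6 -10.2] 0.015265057528951534 knob ang 127.05428476165913 r 0.04586281151235758
w rad nan mm nan contrast 0 width 0.00 [[221. -83.]]
s rad 2.905 mm 7.45 contrast 29 width 0.28 [[271. 246.]]
```

{"method": "apply_moves", "body": {"targets": [{"dp": [0, 0, 0], "yaw": 0}, {"dp": [0, 0, 0], "yaw": 0}, {"dp": [0, 0, 0], "yaw": 0}, {"dp": [0, 0, 0], "yaw": 0}, {"dp": [0, 0, 0], "yaw": 0}, {"dp": [0, 0, 0.02], "yaw": 0}, {"dp": [0, 0, 0.05], "yaw": 0}, {"dp": [0, 0, 0.085], "yaw": 0}, {"dp": [0, -0.025, 0.11], "yaw": 0}, {"dp": [0, -0.055, 0.122], "yaw": 0}, {"dp": [0, -0.055, 0.122], "yaw": 0}, {"dp": [0, -0.055, 0.122], "yaw": 0}], "grip": -1}}

```text
time_s: 21.72
tcp_pos: [0.5347, 0.1485, 0.2012]
eef_rot: [-179.8, 0.1, -87.2]
contact_force: [0.6, 0.2, -0.7]
gripper_width: 0.0863
gripper_force: 0.0
```

```bash
python3 look.py c9
python3 - <<'E'
from h import *
w=cap('wrist');m=(w['image'].max(2)<70).astype(np.uint8)[120:270,140:330]
for st,ce in comps(m,250):
  x,y,ww,hh,a=st;q=onz(w,140+ce[0],120+ce[1],.0705);print(st,q,np.degrees(np.arctan2(q[1]-.1672,q[0]-.5615)),np.hypot(q[1]-.1672,q[0]-.5615))
E
```

```text
21.7167 [0.53474175 0.14849245 0.20117225] f [ 0.6  0.2 -0.7] 0.08634144208789474 knob ang -145.34077462741888 r 0.03289561177408803
w rad 2.889 mm 7.41 contrast 139 width 0.12 [[245.  82.]]
s rad 2.906 mm 7.45 contrast 30 width 0.28 [[271. 246.]]
[0, 0, 45, 138, 3531] [0.62708946 0.13353353 0.0705    ] -27.171013868366657 0.07372522551653711
[172, 0, 18, 150, 1397] [0.50338795 0.12360671 0.0705    ] -143.1242676048826 0.07264561656857134
[22, 125, 27, 25, 404] [0.61456958 0.19463966 0.0705    ] 27.341253709311513 0.0597437426938004
```

View pics/c9.png

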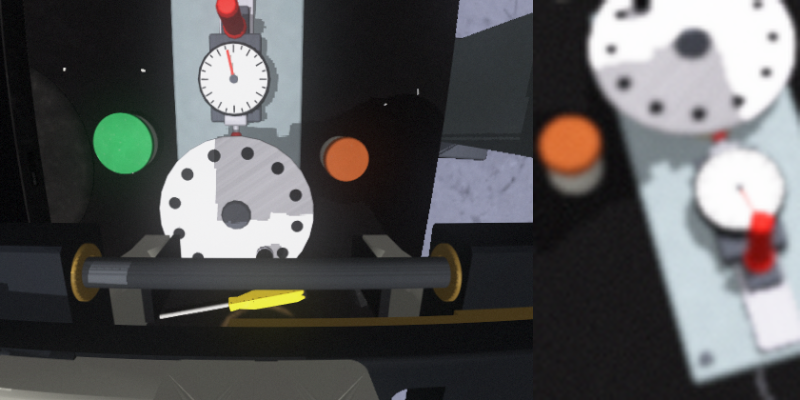

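The pointer still reads 7.4 mm at (230,65), with the gripper clear and the tin, pot and screwdriver where they were. Handing in.

```bash
python3 -c "
from plant import r
print(r.close_job())"
```

```text
the job is handed in; nothing more can be done
None
```

The job is handed in: the rim's highest spot is under the plunger, which is pressed in about 7.4 mm, after one full crank turn that also passed the lesser spot at 4.4 mm. The gripper is released and clear, and the tin, pot and screwdriver look unmoved in the last pictures.

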